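Pack sheet blanks in a drilling jig

TASK

Make up the pack for drilling: slide the green jig's jaw right back, then stack every steel blank from the lane rack in the jig, one on another, lengthwise along the fence with their far ends up against the end stop (there is no room for fingers beside them in the lanes, so slide each one out over the rack's front edge to get hold of it). Then slide the jaw up against the pack so that it holds the blanks square against the fence with no play, and last stand the V-block upright on the pack, over the deck, as a hold-down weight. Leave the brush, micrometer and marker where they are.

Things in the scene. Friction and masses are not known exactly. Their poses are not given: they have to be found in the camera images.
- blank_1_mid (a point): sheet-steel blank, 110 mm (its x) by 60 mm (its y) by 3 mm thick, grey with two blue hole marks, 0.16 kg; the point is its very centre, z up. It starts flat in its lane of the rack, with 4 mm play each side, too narrow for fingers, its front end 8 to 55 mm inside the front edge. Only some of the four blanks are present
- blank_2_mid (a point): sheet-steel blank, 110 mm (its x) by 60 mm (its y) by 3 mm thick, grey with two blue hole marks, 0.16 kg; the point is its very centre, z up. It starts flat in its lane of the rack, with 4 mm play each side, too narrow for fingers, its front end 8 to 55 mm inside the front edge. Only some of the four blanks are present
- blank_3_mid (a point): sheet-steel blank, 110 mm (its x) by 60 mm (its y) by 3 mm thick, grey with two blue hole marks, 0.16 kg; the point is its very centre, z up. It starts flat in its lane of the rack, with 4 mm play each side, too narrow for fingers, its front end 8 to 55 mm inside the front edge. Only some of the four blanks are present
- blank_4_mid (a point): sheet-steel blank, 110 mm (its x) by 60 mm (its y) by 3 mm thick, grey with two blue hole marks, 0.16 kg; the point is its very centre, z up. It starts flat in its lane of the rack, with 4 mm play each side, too narrow for fingers, its front end 8 to 55 mm inside the front edge. Only some of the four blanks are present
- rack_edge (a point): fixed lane rack, four 68 mm wide lanes side by side (centres y = -117, -39, 39, 117 mm), floors 55 mm above the bench, ribs 5.5 mm higher between them, lanes 240 mm long and open at the front; the point is the middle of the front edge at floor height, x leads away from the robot along the lanes. The bench before it is free: a blank pushed out 35 to 40 mm stays put and can be gripped across its width there
- jig_corner (a point): fixed green jig, deck 55 mm above the bench; inside corner on the deck of steel fence (right, face y = 0) and far end stop (face x = 0, to y = 106 mm), both 18 mm high. x leads away from the robot along the fence, y to the jaw. Deck from x = -72 mm to 0: a blank against the stop overhangs the open front end by 38 mm, where a gripper can hold it with 55 mm free below
- jaw (a joint): sliding jaw of the jig, m: 0 = fully open; grows as it closes to the fence; clear gap to the fence = 0.095 - value, so 0.035 = touching a 60 mm wide pack; most 0.065. Starts part closed (0.045 to 0.062), too narrow for a blank. About 4 N of friction; it stays where it is left
- jaw_knob (a point): black upright knob on the 15 mm high carriage of the jaw, 22 mm diameter, from 24 to 56 mm above the deck; the point is on its axis, 39 mm above the deck and 40 mm behind the jaw's face; axes as the jig's: the jaw closes to -y, opens to +y. The jaw's face is a steel wall 66 mm long (along x, centred at the knob) and 18 mm high
- v_block_mid (a point): black steel V-block, 40 mm (its x) by 60 mm (its y) by 56 mm high, 0.5 to 0.75 kg, standing on the bench right of the jig; the point is its centre, 28 mm above its underside; grip it across the 40 mm
- paint_brush: chip brush 155 mm long, lying behind the jig; a bystander, to be left alone; the point is the middle of its underside
- micrometer: outside micrometer 140 mm long, lying at the front left; a bystander, to be left alone; the point is the middle of its underside
- marker: blue felt marker 138 mm long, lying in front of the jig and rack; a bystander, to be left alone; the point is the middle of its underside
Not all that is in view belongs to the job. What is shaped like the part that bears blank_1_mid but purple is not meant. What is shaped like the part that bears v_block_mid but blue or orange is not meant.

How it is judged:
On the way, in this order (a step that is already met when the one before it is completed fails the run):
1. the jaw is slid right back (gap over 85 mm) (value of joint jaw below 0.01 m), for 0.2 s.
2. all the blanks lie stacked flat in the jig between fence and jaw, far ends within 6 mm of the end stop, released (x of blank_1_mid in the frame of jig_corner between -0.061 and -0.053 m and y of blank_1_mid in the frame of jig_corner between 0.025 and 0.068 m and z of blank_1_mid in the frame of jig_corner between 0 and 0.013 m and angle between each of blank_1_mid, blank_2_mid, blank_3_mid, blank_4_mid's own z axis and vertical below 0.06 rad and x of blank_2_mid in the frame of jig_corner between -0.061 and -0.053 m and y of blank_2_mid in the frame of jig_corner between 0.025 and 0.068 m and z of blank_2_mid in the frame of jig_corner between 0 and 0.013 m and x of blank_3_mid in the frame of jig_corner between -0.061 and -0.053 m and y of blank_3_mid in the frame of jig_corner between 0.025 and 0.068 m and z of blank_3_mid in the frame of jig_corner between 0 and 0.013 m and x of blank_4_mid in the frame of jig_corner between -0.061 and -0.053 m and y of blank_4_mid in the frame of jig_corner between 0.025 and 0.068 m and z of blank_4_mid in the frame of jig_corner between 0 and 0.013 m and contact force between the fingers and blank_1 below 0.5 N and contact force between the fingers and blank_2 below 0.5 N and contact force between the fingers and blank_3 below 0.5 N and contact force between the fingers and blank_4 below 0.5 N), for 0.2 s.
3. the jaw is slid up against the pack, which lies square against the fence (x of blank_1_mid in the frame of jig_corner between -0.061 and -0.053 m and y of blank_1_mid in the frame of jig_corner between 0.0275 and 0.0335 m and z of blank_1_mid in the frame of jig_corner between 0 and 0.013 m and angle between each of blank_1_mid, blank_2_mid, blank_3_mid, blank_4_mid's own z axis and vertical below 0.06 rad and angle between the x axis of each of blank_1_mid, blank_2_mid, blank_3_mid, blank_4_mid and the x axis of jig_corner, either way round below 0.05 rad and x of blank_2_mid in the frame of jig_corner between -0.061 and -0.053 m and y of blank_2_mid in the frame of jig_corner between 0.0275 and 0.0335 m and z of blank_2_mid in the frame of jig_corner between 0 and 0.013 m and x of blank_3_mid in the frame of jig_corner between -0.061 and -0.053 m and y of blank_3_mid in the frame of jig_corner between 0.0275 and 0.0335 m and z of blank_3_mid in the frame of jig_corner between 0 and 0.013 m and x of blank_4_mid in the frame of jig_corner between -0.061 and -0.053 m and y of blank_4_mid in the frame of jig_corner between 0.0275 and 0.0335 m and z of blank_4_mid in the frame of jig_corner between 0 and 0.013 m and value of joint jaw above 0.0325 m), for 0.2 s.
At the end, for the whole second after the job is handed in: Every blank lies flat in the jig, far end within 6 mm of the end stop, side within 3 mm of the fence and parallel within 0.05 rad; the jaw is within 2.5 mm of the pack; the V-block stands on the pack over the deck, within 16 mm of its middle line; all at rest and released (all of step 3 and x of v_block_mid in the frame of jig_corner between -0.062 and -0.016 m and y of v_block_mid in the frame of jig_corner between 0.014 and 0.046 m and z of v_block_mid in the frame of jig_corner between 0.031 and 0.043 m and angle between v_block_mid's own z axis and vertical below 0.06 rad and linear speed of each of blank_1, blank_2, blank_3, blank_4, v_block below 0.02 m/s); the robot touches nothing.
It fails at once if a bystander is pushed more than 30 mm (distance of any of paint_brush, micrometer, marker from where it was at the start of the episode above 0.03 m).
Of blank_1, blank_2, blank_3, blank_4 only 2 to 4 are there at a start; the rules pass over those that are not, and their reading is None.
At some moment in a run one of v_block may be knocked a few centimetres aside while the robot is not near it.
It also fails if it takes over 210 s, if anything falls off the work surface, if the arm or the gripper's body presses on something with over 40 N, if the wrist force passes 120 N, or if a joint passes its speed limit or range.

ROBOT

A 6-joint arm with a two-finger parallel gripper is mounted at the origin on a cart in front of the work surface, level with it; the furniture and walls round the work are solid. World frame = base frame: x ahead of the robot, y to its left, z up, the work surface at z = 0. Lengths are in m, angles in rad, forces in N, time in s.
With the tool pointing down it reaches from about 0.375 to 0.9 m from the base axis. Payload 3.1 kg.
Tool frame: the origin (TCP) lies midway between the tips of the shut fingers; the grasp point (between the pads) lies 19 mm behind it; z points along the fingers, y is the line along which they close (so a half turn about z gives the same grasp; the last joint's range is limited). The gripper opens to 85 mm and grips with 20 to 120 N. Pads are 22 mm wide; open, the fingers measure 114 mm over their backs; the gripper's body (76 mm by 85 mm) begins 54 mm behind the grasp point. The pads swing forward as they close: fully open they stand 13 mm farther back than shut.
Start: joints at [1.089, 0.527, 1.433, -0, 1.181, -0.178], TCP at [0.186, 0.597, 0.231] pointing down, gripper open.
Joint ranges: [-3.08, 3.08], [-0.75, 2.2], [0.22, 2.44], [-1.43, 4.57], [0, 2.65], [-2.85, 2.85]. Speed limits (rad/s): [2.79, 2.79, 3.14, 3.14, 3.14, 3.14].

INTERFACE

Orientations are given as a rotation vector (axis times angle).
In Python, from cell import telemetry, optics, ticket gives the robot as it stands.
- The arm moves only by the tool arm_command, never from a script. Its argument "rows" is one flat list of numbers, 7 for each row, row after row: the opening, from -1 (shut) to 1 (fully open), then the shift along the world's x, y, z normalised to -1 to 1, where 1 is 400 mm, then the turn, a rotation vector about the world's x, y, z normalised to -1 to 1, where 1 is pi rad. A call has 1 to 12 rows; each row is the pose to reach, as a shift and turn from the pose commanded when the call began, turning the shorter way round; what a row does not reach only later rows make up. A row lasts 1/8 s, in which the tool goes at most 62.5 mm and 10.7 degrees, less where a joint would pass 70% of its speed; a pose out of reach is approached as far as the arm can. A call with a number of a shift or a turn outside -1 to 1 is refused whole. A call with a gripper value outside its range is refused whole. The fingers move at their own pace and stop on an object; "grip_force" is the grip in N (left out, the last holds). Time passes only in rows, so rows that repeat a pose let the fingers close. It gives the time, the measured TCP pose, the force, the opening and the grip force at its end, in the units of the state.
- telemetry.observe(): the state, without advancing time (a new reading comes with each control period).
- optics.snapshot(name): name is "side" or "top"; returns a dict with "color" (480x640x3 uint8, red, green, blue), "fov_y" (degrees; the focal length in pixels is half the picture's height over the tangent of half this angle, whatever the lens; pixels are square), "cx", "cy" (the principal point, pixels), "R" (3x3) and "t" (3): a world point X has camera coordinates R X + t. Camera axes: x right, y down, z forward; pixel columns grow to the right and rows downward; lengths in m; the calibration is good to about 2 mm. A picture is of the moment at which its call begins. There is no depth.
- ticket.close_job(): hands the job in; it is judged then, once.
Trained networks look in the newest picture that a camera, given by its name, has taken for a name from the list of things; names that differ only in an ending like _2 or _b are one class to them, and where a whole thing is asked for, a point or a joint stands for the part that bears it (a point fixed in the world has none). Each returns a list of dicts, best first, with "score" (0 to 1); they miss things now and then, are a little off and sometimes report something else, mostly with a low value. They report only what shows in the picture. A call takes as long as a camera call. They do not tell look-alikes from the thing itself.
- optics.trace(name, camera): "pixels" (480x640 bool, what is visible of it) and "uv" ([column, row] in pixels, amid what is visible of it).
- optics.spot_point(name, camera): "uv" ([column, row] in pixels: a listed point, or the origin of a listed thing).
The state is a dict: "time": time; "joints": joint angles; "joint_vel": joint speeds; "joint_efforts": joint torques, N m; "tcp_pos": TCP position; "tcp_rot": TCP orientation; "ft_force": force on the tool from outside, world axes, zero at the start; "torque": the same for the moment, N m; "opening": finger opening in m; "gripper_force": force on a finger pad.
Only numpy, scipy, OpenCV 4.12 (cv2) and the standard library are available. Lean on these libraries where they do the work, as an engineer would, in place of code of your own. Each camera call takes 0.05 s, during which the arm holds its last target. There are 200 camera calls.

## Working session

There is one attempt and no reset: what is moved stays moved. The work goes in short steps, Python scripts to look and compute and a tool call to move; the robot and the scene stay as the last step left them, time stands still between calls to the robot, and variables do not carry over. Pictures are saved under pics/ and viewed, at most 14 in all, crops included, and the job is handed in when it is done.

Besides the shell and the picture viewer there is one more tool, called after ">>>" as name(argument=value, ...), one argument or row to a line, values as JSON. arm_command: Moves the arm, as the interface text tells. Scaled input: -1 to 1 covers 400 mm each way for a shift and pi rad each way for a turn. Its arguments: {"type":"object","properties":{"rows":{"type":"array"},"grip_force":{"type":"number"}},"required":["rows"]}

```bash
mkdir -p pics; cat > h.py <<'E'
import numpy as np, cv2
from cell import telemetry, optics, ticket
def snap(n,f=None):
    s=optics.snapshot(n)
    if f: cv2.imwrite('pics/'+f,cv2.cvtColor(s['color'],cv2.COLOR_RGB2BGR))
    return s
def foc(s): return 240/np.tan(np.radians(s['fov_y'])/2)
def ray(s,uv):
    R=np.array(s['R']);t=np.array(s['t']);f=foc(s)
    d=R.T@np.array([(uv[0]-s['cx'])/f,(uv[1]-s['cy'])/f,1]); return -R.T@t,d
def onz(s,uv,z):
    c,d=ray(s,uv); return c+d*(z-c[2])/d[2]
def proj(s,X):
    p=np.array(s['R'])@np.array(X)+np.array(s['t']); f=foc(s)
    return np.array([s['cx']+f*p[0]/p[2],s['cy']+f*p[1]/p[2]])
def tri(s1,u1,s2,u2):
    A=[];b=[]
    for s,u in((s1,u1),(s2,u2)):
        c,d=ray(s,u);d/=np.linalg.norm(d);P=np.eye(3)-np.outer(d,d);A.append(P);b.append(P@c)
    return np.linalg.lstsq(np.vstack(A),np.hstack(b),rcond=None)[0]
E
python3 - <<'E'
from h import *
np.set_printoptions(precision=4,suppress=True)
S={n:snap(n,n+'0.png') for n in('top','side')}
print({n:(s['fov_y'],s['cx'],s['cy'],(-np.array(s['R']).T@s['t'])) for n,s in S.items()})
zs=dict(blank_1_mid=.0565,rack_edge=.055,jig_corner=.055,jaw_knob=.094,v_block_mid=.028,paint_brush=0,micrometer=0,marker=0)
for k,z in zs.items():
    for n,s in S.items():
        for r in optics.spot_point(k,n): print(k,n,round(r['score'],2),np.round(r['uv'],1),onz(s,r['uv'],z))
o=telemetry.observe();print(o['tcp_pos'],o['tcp_rot'],o['opening'],o['time'])
E
```

```text
{'top': (52.338455297208455, 316.05517117894476, 241.78291531637342, array([ 0.3884, -0.0617,  1.5122])), 'side': (48.29571628970494, 324.41015353701937, 235.7393424806393, array([-0.1294, -1.4464,  1.3903]))}
blank_1_mid top 0.97 [289.8 226.7] [0.5518 0.0286 0.0565]
blank_1_mid top 0.87 [375.8 310.2] [ 0.3083 -0.2312  0.0565]
blank_1_mid side 0.67 [296.4 299.9] [ 0.2914 -0.2741  0.0565]
blank_1_mid side 0.5 [325.3 229.3] [0.538  0.0221 0.0565]
rack_edge top 0.96 [255.9 258.6] [0.4544 0.1278 0.055 ]
rack_edge top 0.74 [258.6 220.6] [0.5688 0.1229 0.055 ]
rack_edge top 0.58 [379.1 247.8] [ 0.4934 -0.2397  0.055 ]
rack_edge side 0.83 [291.5 214.6] [0.4553 0.1685 0.055 ]
rack_edge side 0.44 [240.  196.8] [0.3056 0.3782 0.055 ]
jig_corner top 0.76 [403.3 244.4] [ 0.5049 -0.3119  0.055 ]
jig_corner side 0.88 [361.3 285. ] [ 0.5224 -0.3063  0.055 ]
jaw_knob top 0.75 [378.6 244. ] [ 0.5017 -0.2334  0.094 ]
jaw_knob side 0.68 [344.6 266.6] [ 0.493  -0.2347  0.094 ]
v_block_mid top 0.75 [474.1 255.6] [ 0.4769 -0.5313  0.028 ]
v_block_mid top 0.75 [504.6 279.6] [ 0.406  -0.6228  0.028 ]
v_block_mid top 0.68 [430.5 254.8] [ 0.4769 -0.3992  0.028 ]
v_block_mid side 0.9 [381.8 337.7] [ 0.4837 -0.5202  0.028 ]
v_block_mid side 0.67 [361.3 313.3] [ 0.4732 -0.4004  0.028 ]
v_block_mid side 0.65 [374.1 371.9] [ 0.398  -0.6238  0.028 ]
paint_brush top 0.85 [379.3 180.8] [ 0.708  -0.2453  0.    ]
paint_brush side 0.56 [399.4 270.7] [ 0.7114 -0.2556  0.    ]
micrometer top 0.74 [151.8 293.4] [0.3435 0.4532 0.    ]
micrometer side 0.57 [242. 199.] [0.3263 0.4338 0.    ]
marker top 0.78 [321.8 290.8] [ 0.3614 -0.0711  0.    ]
marker side 0.52 [295.8 271.1] [ 0.3636 -0.089   0.    ]
[0.1863 0.5965 0.2313] [ 0.4737  3.1056 -0.    ] 0.08532395374664459 0.9
```

View pics/top0.png

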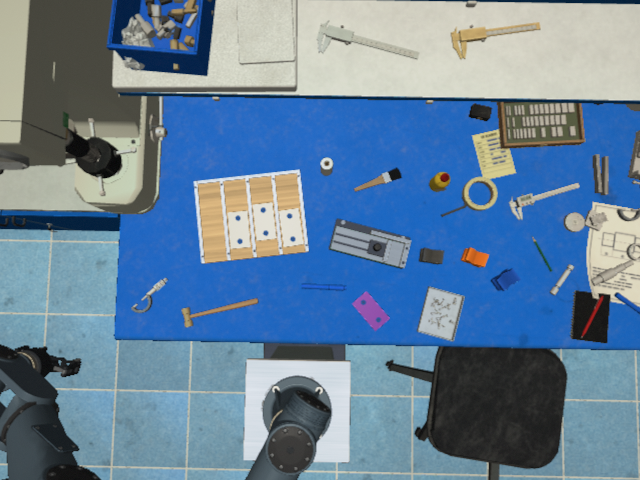

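View pics/side0.png

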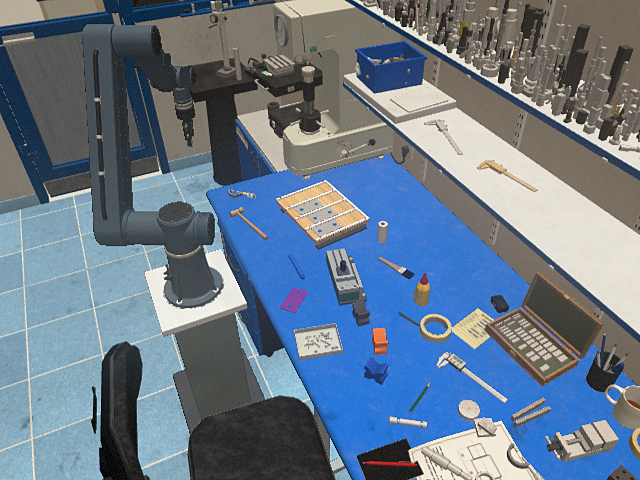

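The top view shows three blanks in the rack, at about (239,228), (264,220) and (290,228). The jig is at (370,243), the black V-block at (431,256), the marker at (323,287) and the purple decoy at (370,310). I'll zoom in on the rack and jig for their yaw.

```bash
python3 - <<'E'
from h import *
np.set_printoptions(precision=4,suppress=True)
im=cv2.imread('pics/top0.png')
c=cv2.resize(im[160:275,185:315],None,fx=5,fy=5,interpolation=cv2.INTER_CUBIC);cv2.imwrite('pics/c1.png',c)
c=cv2.resize(im[205:280,320:450],None,fx=6,fy=6,interpolation=cv2.INTER_CUBIC);cv2.imwrite('pics/c2.png',c)
S={n:snap(n) for n in('top','side')}
s=S['top']
for k,z in(('blank_1_mid',.058),('jaw_knob',.07),('v_block_mid',.056)):
    for r in optics.trace(k,'top'):
        cnt=np.argwhere(r['pixels'])[:,::-1].astype(np.float32)
        b=cv2.boxPoints(cv2.minAreaRect(cnt)); W=np.array([onz(s,p,z)[:2] for p in b])
        print(k,round(r['score'],2),np.round(r['uv'],1),onz(s,r['uv'],z)[:2],len(cnt),'\n',W)
for r in optics.spot_point('blank_1_mid','top'): print(r['score'],r['uv'])
E
```

```text
blank_1_mid 0.73 [293.3 225.3] [0.5561 0.0181] 781 
 [[ 0.6035  0.0647]
 [ 0.6126  0.0016]
 [ 0.4979 -0.0151]
 [ 0.4888  0.0476]]
blank_1_mid 0.64 [373.2 307.7] [ 0.3156 -0.2233] 675 
 [[ 0.3281 -0.159 ]
 [ 0.366  -0.2023]
 [ 0.2861 -0.2724]
 [ 0.2486 -0.2292]]
jaw_knob 0.54 [378.6 246.2] [ 0.4971 -0.2363] 379 
 [[ 0.4685 -0.1967]
 [ 0.5311 -0.2139]
 [ 0.5141 -0.2773]
 [ 0.4516 -0.26  ]]
v_block_mid 0.36 [324.3 286.3] [ 0.3758 -0.0779] 239 
 [[ 0.3844 -0.0145]
 [ 0.3868 -0.1422]
 [ 0.369  -0.1424]
 [ 0.3666 -0.0148]]
0.87 [374.6, 308.5]
```

View pics/c1.png

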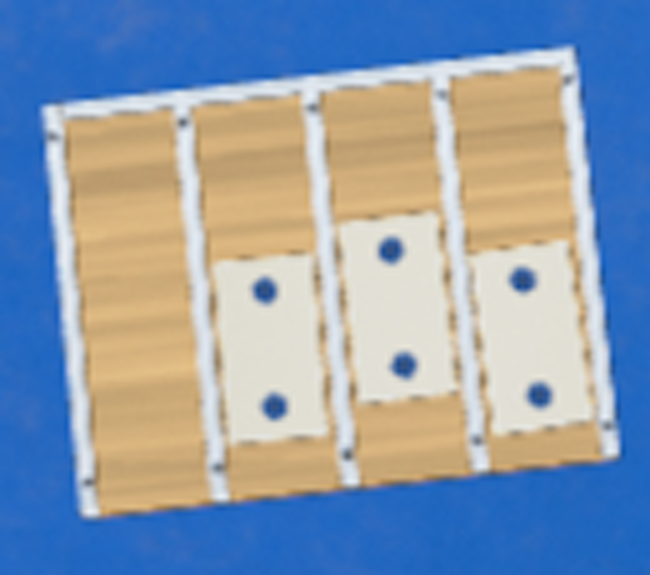

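View pics/c2.png

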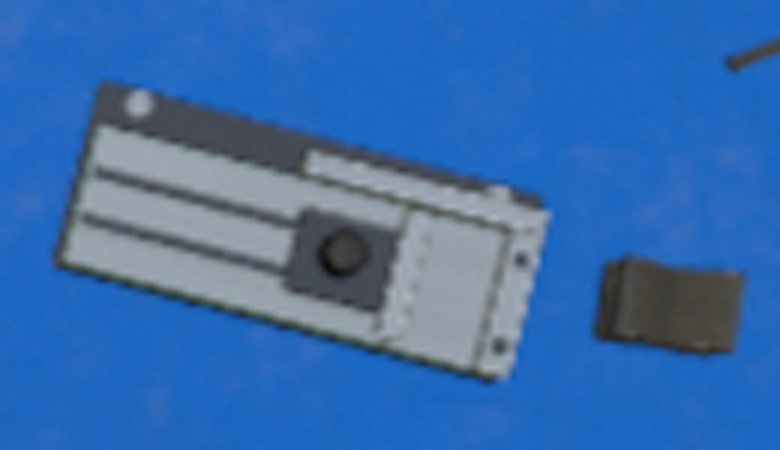

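The rack crop shows the blank hole-mark pairs, the front edge running (95,516) to (605,460), and that all blanks sit 10–55 mm inside. The jig crop shows the knob at (343,253), the fence inner line at about (505,232)–(480,365), and the V-block at (672,305).

```bash
python3 - <<'E'
from h import *
np.set_printoptions(precision=4,suppress=True)
s=snap('top');S2=snap('side')
A=lambda u,v:((u+.5)/5+185-.5,(v+.5)/5+160-.5)
B=lambda u,v:((u+.5)/6+320-.5,(v+.5)/6+205-.5)
def w(f,z,*p): return [onz(s,f(*q),z)[:2] for q in p]
fr=w(A,.0605,(90,516),(220,500),(350,487),(481,472),(612,458)); bk=w(A,.0605,(54,110),(183,97),(312,82),(441,67),(569,52))
print('front',np.array(fr)); 
for a,b in zip(fr,bk): d=b-a; print('lane yaw',np.arctan2(d[1],d[0]),np.linalg.norm(d))
d=fr[0]-fr[4];print('front yaw',np.arctan2(-d[0],d[1]),np.linalg.norm(d))
for n,h in(('b2',((275,407),(265,291))),('b3',((404,366),(391,250))),('b4',((540,396),(522,280)))):
    a,b=w(A,.058,*h);d=b-a;print(n,(a+b)/2,np.linalg.norm(d),np.arctan2(d[1],d[0]))
for z in(.055,.073):
    a,b=w(B,z,(480,365),(506,232));d=b-a;print('fence in',z,a,b,np.arctan2(d[1],d[0]),np.linalg.norm(d))
    a,b=w(B,z,(505,230),(308,174));d=b-a;print('stop',z,a,b,np.arctan2(-d[0],d[1]),np.linalg.norm(d))
a,b=w(B,.073,(305,152),(550,210));d=a-b;print('stop far top',a,b,np.arctan2(-d[0],d[1]))
a,b=w(B,.073,(503,380),(550,210));d=b-a;print('fence outer top',a,b,np.arctan2(d[1],d[0]),np.linalg.norm(d))
a,b=w(B,.055,(60,265),(478,376));d=a-b;print('front',a,b,np.arctan2(-d[0],d[1]))
print('knob top',w(B,.111,(343,253)))
a,b=w(B,.073,(388,340),(412,210));d=b-a;print('jaw face?',a,b,np.arctan2(d[1],d[0]),np.linalg.norm(d))
print('vb top',w(B,.056,(626,262),(618,337),(735,352),(743,275)))
im=s['color'];im2=S2['color']
c=cv2.resize(im2[235:335,290:410],None,fx=6,fy=6,interpolation=cv2.INTER_CUBIC);cv2.imwrite('pics/c3.png',cv2.cvtColor(c,cv2.COLOR_RGB2BGR))
E
```

```text
front [[ 0.4387  0.2854]
 [ 0.4496  0.2083]
 [ 0.4588  0.1311]
 [ 0.4692  0.0533]
 [ 0.479  -0.0246]]
lane yaw 0.12616271626316392 0.24638505057055343
lane yaw 0.12487389871926098 0.2446950370852768
lane yaw 0.12247832434419212 0.2460043596330756
lane yaw 0.12293046001793044 0.24618999535477454
lane yaw 0.1255600228541132 0.2470337625121873
front yaw 0.12921535585739222 0.3125677994422849
b2 [0.5408 0.1818] 0.07024323148231985 0.1172155547496209
b3 [0.5669 0.106 ] 0.07058043330499339 0.1382320700787166
b4 [0.5503 0.0255] 0.07078711943933468 0.17595078994974656
fence in 0.055 [ 0.4419 -0.3011] [ 0.5084 -0.3137] -0.18772082882107252 0.06766675343002049
stop 0.055 [ 0.5094 -0.3132] [ 0.5357 -0.2148] -0.2608886480790284 0.1018019666039063
fence in 0.073 [ 0.4413 -0.2981] [ 0.5069 -0.3106] -0.1877208288210733 0.06683088047007023
stop 0.073 [ 0.5079 -0.3101] [ 0.5338 -0.2129] -0.26088864807902784 0.10054442864263888
stop far top [ 0.5447 -0.2113] [ 0.5182 -0.3322] -0.2161623835185552
fence outer top [ 0.4341 -0.3094] [ 0.5182 -0.3322] -0.2645764438316243 0.08708913054151209
front [ 0.4879 -0.0918] [ 0.4365 -0.3001] -0.24194119025340882
knob top [array([ 0.4923, -0.2261])]
jaw face? [ 0.4527 -0.2529] [ 0.517  -0.2643] -0.1747234339933 0.06524906251030277
vb top [array([ 0.4945, -0.3732]), array([ 0.4571, -0.3692]), array([ 0.4507, -0.4272]), array([ 0.489 , -0.4313])]
```

View pics/c3.png

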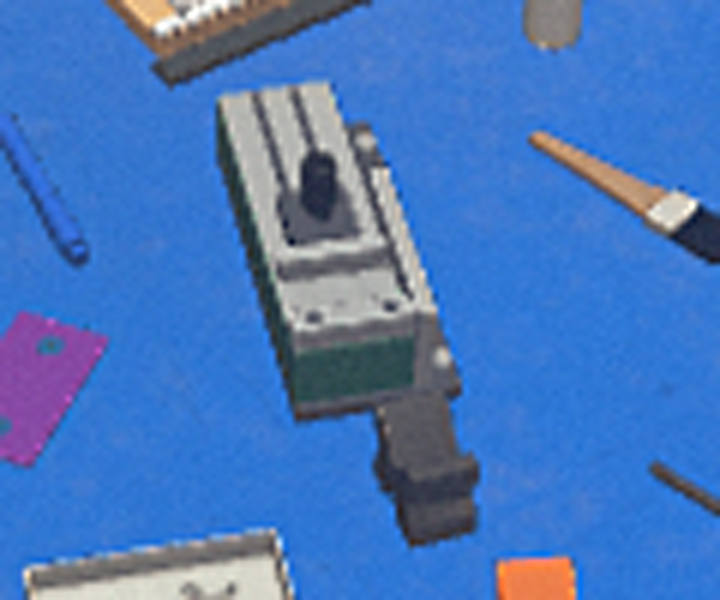

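Measured so far:
- **Jig:** corner ≈ (0.509, -0.313), yaw ≈ -0.24
- **Knob:** (0.492, -0.226), i.e. jaw ≈ 0.054, which fits the given range
- **Rack:** front mid ≈ (0.459, 0.131), yaw 0.125
- **Blank insets:** 33, 49 and 23 mm
- **V-block:** (0.473, -0.400), yaw ≈ -0.10

Now I move to the knob.

>>> arm_command(
  rows=[0.2,0.585,-0.967,0,0,0,0.02,0.2,0.585,-0.967,0,0,0,0.02,0.2,0.585,-0.967,0,0,0,0.02,0.2,0.585,-0.967,0,0,0,0.02,0.2,0.585,-0.967,0,0,0,0.02,0.2,0.585,-0.967,0,0,0,0.02,0.2,0.585,-0.967,0,0,0,0.02,0.2,0.585,-0.967,0,0,0,0.02],
  grip_force=60,
)

```text
time: 2.3
tcp_pos: [0.4226, 0.207, 0.2316]
tcp_rot: [0.384, 3.116, 0.0]
ft_force: [0.3, 0.1, -0.2]
opening: 0.0512
gripper_force: 0.0
```

>>> arm_command(
  rows=[0.2,0.18,-1,-0.1,0,0,0,0.2,0.18,-1,-0.1,0,0,0,0.2,0.18,-1,-0.1,0,0,0,0.2,0.18,-1,-0.1,0,0,0,0.2,0.18,-1,-0.1,0,0,0,0.2,0.18,-1,-0.1,0,0,0,0.2,0.18,-1,-0.1,0,0,0,0.2,0.18,-1,-0.1,0,0,0],
)

```text
time: 3.3
tcp_pos: [0.4932, -0.192, 0.191]
tcp_rot: [0.38, 3.118, -0.0]
ft_force: [0.1, -0.5, -0.4]
opening: 0.0515
gripper_force: 0.0
```

>>> arm_command(
  rows=[0.2,-0.002,-0.085,0,0,0,0,0.2,-0.002,-0.085,-0.14,0,0,0,0.2,-0.002,-0.085,-0.278,0,0,0,0.2,-0.002,-0.085,-0.278,0,0,0,-1,-0.002,-0.085,-0.278,0,0,0,-1,-0.002,-0.085,-0.278,0,0,0,-1,-0.002,-0.085,-0.278,0,0,0,-1,-0.002,-0.085,-0.278,0,0,0],
)

```text
time: 4.3
tcp_pos: [0.4932, -0.2247, 0.0829]
tcp_rot: [0.376, 3.114, -0.003]
ft_force: [0.5, 2.8, 8.7]
opening: 0.0202
gripper_force: 59.4
```

>>> arm_command(
  rows=[-1,0.008,0.034,0,0,0,0,-1,0.016,0.068,0,0,0,0,-1,0.024,0.1,0,0,0,0,-1,0.03,0.12,0,0,0,0,-1,0.032,0.132,0,0,0,0,-1,0.032,0.132,0,0,0,0],
)

```text
time: 5.05
tcp_pos: [0.506, -0.1726, 0.0829]
tcp_rot: [0.375, 3.114, -0.005]
ft_force: [-0.6, -1.0, 7.4]
opening: 0.02
gripper_force: 59.4
```

```bash
python3 - <<'E'
from h import *
s=snap('top');im=cv2.cvtColor(s['color'],cv2.COLOR_RGB2BGR)
cv2.imwrite('pics/c4.png',cv2.resize(im[205:280,310:450],None,fx=5,fy=5,interpolation=cv2.INTER_CUBIC))
E
```

```text
(no output)
```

View pics/c4.png

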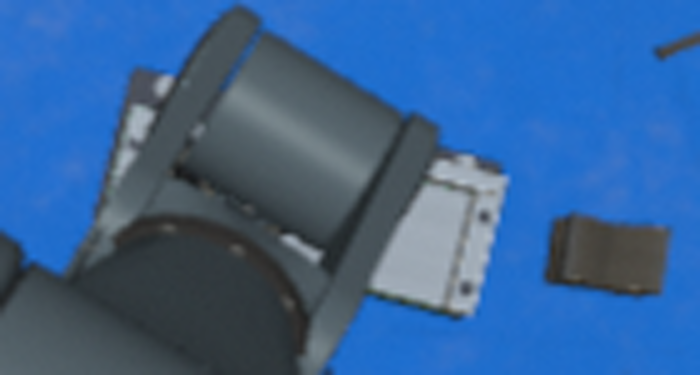

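The arm hides the jaw, so I'll keep pulling until I feel the stop.

>>> arm_command(
  rows=[-1,0.002,0.007,0,0,0,0,-1,0.004,0.014,0,0,0,0,-1,0.004,0.014,0,0,0,0],
)

```text
time: 5.48
tcp_pos: [0.5064, -0.1712, 0.0829]
tcp_rot: [0.371, 3.116, -0.014]
ft_force: [-8.9, -15.2, 6.6]
opening: 0.0201
gripper_force: 59.9
```

At the stop: the jaw is fully back, and the knob at 135 mm refines the jig corner to (0.510, -0.311). Next I go behind the blank in lane 4.

>>> arm_command(
  rows=[0.2,0,-0.005,0,0,0,0,0.2,0,-0.008,0,0,0,0,0.2,0,-0.008,0,0,0,0,0.2,0,-0.008,0.15,0,0,0,0.2,0,-0.008,0.3,0,0,0,-1,0.327,0.507,0.3,0,0,0.117,-1,0.327,0.507,0.3,0,0,0.117,-1,0.327,0.507,0.3,0,0,0.117,-1,0.327,0.507,0.3,0,0,0.117,-1,0.327,0.507,0.3,0,0,0.117,-1,0.327,0.507,0.3,0,0,0.117,-1,0.327,0.507,0.3,0,0,0.117],
)

```text
time: 6.98
tcp_pos: [0.6359, 0.0359, 0.1999]
tcp_rot: [0.198, -3.134, 0.0]
ft_force: [0.4, 0.0, 0.1]
opening: 0.0004
gripper_force: 0.0
```

```bash
python3 - <<'E'
from h import *
np.set_printoptions(precision=4,suppress=True)
s=snap('top','t5.png')
im=cv2.imread('pics/t5.png')
cv2.imwrite('pics/c5.png',cv2.resize(im[160:280,190:450],None,fx=3,fy=3,interpolation=cv2.INTER_CUBIC))
o=telemetry.observe();print(o['tcp_pos'],o['tcp_rot'],o['opening'],o['time'])
E
```

```text
[0.636  0.0357 0.2   ] [ 0.1975 -3.1345  0.0001] -0.0001140338905954308 7.025
```

View pics/c5.png

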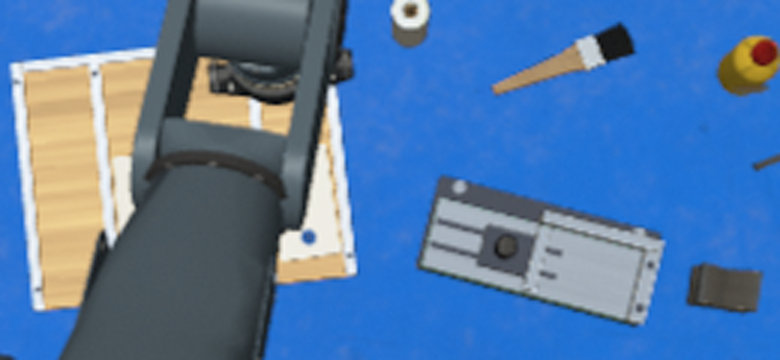

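The picture shows the jaw fully back at crop (505,247) and the gripper over lane 4 behind its blank. Descend behind it and push.

>>> arm_command(
  rows=[-1,0,0,-0.15,0,0,0,-1,0,0,-0.3,0,0,0,-1,0,0,-0.36,0,0,0,-1,0,0,-0.36,0,0,0,-1,-0.05,-0.006,-0.36,0,0,0,-1,-0.09,-0.011,-0.36,0,0,0,-1,-0.12,-0.015,-0.36,0,0,0,-1,-0.145,-0.018,-0.36,0,0,0,-1,-0.17,-0.021,-0.36,0,0,0,-1,-0.19,-0.0235,-0.36,0,0,0,-1,-0.204,-0.0255,-0.36,0,0,0,-1,-0.204,-0.0255,-0.36,0,0,0],
)

```text
time: 8.52
tcp_pos: [0.5549, 0.0266, 0.0563]
tcp_rot: [0.201, -3.135, 0.0]
ft_force: [0.6, -0.7, 3.8]
opening: -0.0004
gripper_force: 1.5
```

>>> arm_command(
  rows=[-1,0.05,0.006,0,0,0,0,-1,0.05,0.006,0.15,0,0,0,-1,0.05,0.006,0.3,0,0,0,-1,0.3,0.04,0.4,0,0,0,-1,0.3,0.04,0.4,0,0,0],
)

```text
time: 9.15
tcp_pos: [0.676, 0.0432, 0.2176]
tcp_rot: [0.201, -3.135, -0.0]
ft_force: [0.7, -1.4, -0.2]
opening: 0.0001
gripper_force: 0.0
```

```bash
python3 - <<'E'
from h import *
np.set_printoptions(precision=4,suppress=True)
o=telemetry.observe();print(o['tcp_pos'],o['tcp_rot'],o['time'])
s=snap('top','t6.png')
im=cv2.imread('pics/t6.png')
cv2.imwrite('pics/c6.png',cv2.resize(im[160:280,190:320],None,fx=5,fy=5,interpolation=cv2.INTER_CUBIC))
E
```

```text
[0.676  0.0432 0.2176] [ 0.2006 -3.1352 -0.    ] 9.15
```

View pics/c6.png

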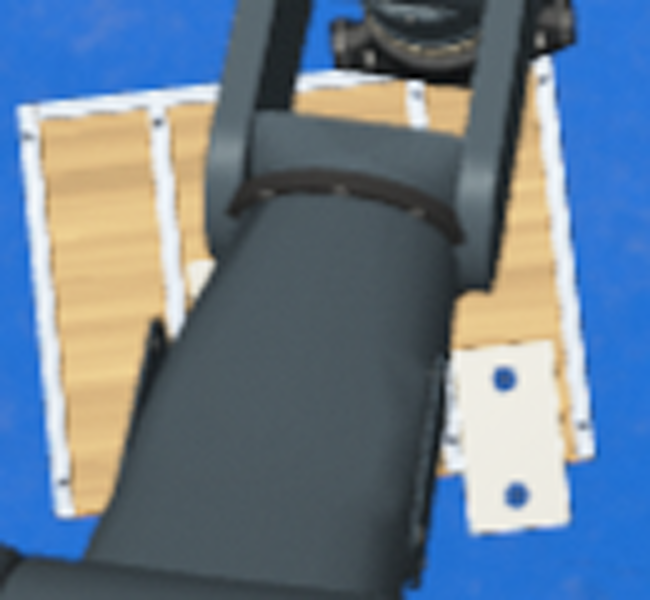

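The blank in lane 4 now sticks out of the rack, with holes at crop (504,378) and (516,495) and its front end at y≈528.

```bash
cat >> h.py <<'E'
O=np.array([.4588,.1311]);ey=.125
def rot(a): return np.array([[np.cos(a),-np.sin(a)],[np.sin(a),np.cos(a)]])
def holes(s,pts,x0,y0,k,z=.058):
    a,b=[onz(s,((u+.5)/k+x0-.5,(v+.5)/k+y0-.5),z)[:2] for u,v in pts]
    d=b-a; m=(a+b)/2; return m,np.arctan2(d[1],d[0]),rot(-.125)@(m-O)
E
python3 - <<'E'
from h import *
np.set_printoptions(precision=4,suppress=True)
s=snap('top')
m,y,r=holes(s,((516,495),(504,378)),190,160,5)
print(m,y,r,'front',r[0]-.055)
g=m-rot(y)@[.036,0];print('grip pt',g)
E
```

```text
[0.4912 0.0217] 0.12475611870843607 [ 0.0185 -0.1125] front -0.036495371956497144
grip pt [0.4555 0.0173]
```

>>> arm_command(
  rows=[1,-0.552,-0.065,0,0,0,0,1,-0.552,-0.065,0,0,0,0,1,-0.552,-0.065,0,0,0,0,1,-0.552,-0.065,0,0,0,0,1,-0.552,-0.065,-0.15,0,0,0,1,-0.552,-0.065,-0.3,0,0,0,1,-0.552,-0.065,-0.434,0,0,0,1,-0.552,-0.065,-0.434,0,0,0],
  grip_force=80,
)

```text
time: 10.25
tcp_pos: [0.4487, 0.0178, 0.0383]
tcp_rot: [0.199, -3.12, -0.007]
ft_force: [-0.7, 0.3, -0.3]
opening: 0.0852
gripper_force: 0.0
```

>>> arm_command(
  rows=[-1,0,0,0,0,0,0,-1,0,0,0,0,0,0,-1,0,0,0,0,0,0,-1,0,0,0,0,0,0],
)

```text
time: 10.75
tcp_pos: [0.4551, 0.0167, 0.0451]
tcp_rot: [-0.2, 3.131, -0.002]
ft_force: [-2.0, -0.2, 8.1]
opening: 0.0563
gripper_force: 83.9
```

>>> arm_command(
  rows=[-1,0,0,0.05,0,0,0,-1,0,0,0.15,0,0,0,-1,0,0,0.25,0,0,0,-1,-0.02,-0.1,0.25,0,0,-0.02,-1,-0.03,-0.2,0.25,0,0,-0.04,-1,-0.04,-0.3,0.25,0,0,-0.06,-1,-0.05,-0.42,0.25,0,0,-0.08,-1,-0.06,-0.54,0.25,0,0,-0.1,-1,-0.069,-0.62,0.25,0,0,-0.11,-1,-0.069,-0.6655,0.25,0,0,-0.117,-1,-0.069,-0.6655,0.25,0,0,-0.117,-1,-0.069,-0.6655,0.25,0,0,-0.117],
)

```text
time: 12.25
tcp_pos: [0.4264, -0.2479, 0.1427]
tcp_rot: [-0.374, -3.118, -0.001]
ft_force: [-0.4, -0.2, -1.2]
opening: 0.0565
gripper_force: 85.4
```

```bash
python3 - <<'E'
from h import *
np.set_printoptions(precision=4,suppress=True)
o=telemetry.observe();print(o['tcp_pos'],o['tcp_rot'],o['opening'])
s=snap('side','s7.png')
im=cv2.imread('pics/s7.png')
cv2.imwrite('pics/c7.png',cv2.resize(im[200:340,280:420],None,fx=4,fy=4,interpolation=cv2.INTER_CUBIC))
E
```

```text
[ 0.4264 -0.2479  0.1427] [-0.374  -3.1185 -0.0015] 0.05654446820737341
```

View pics/c7.png

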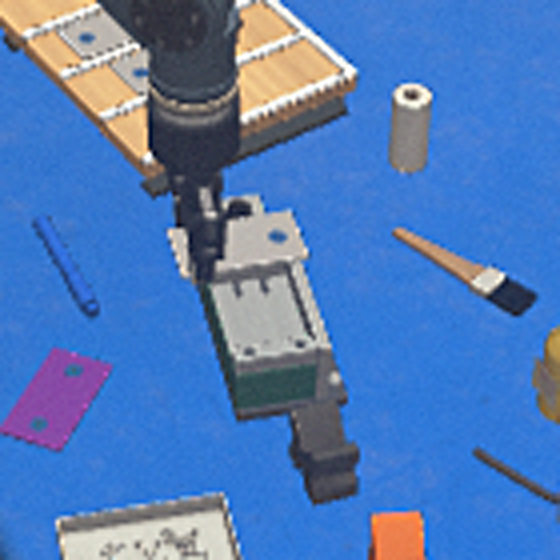

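The blank hangs level over the jig, with its far end at crop (295,215). Lower, release, and head for lane 3.

>>> arm_command(
  rows=[-1,0.004,0,-0.1,0,0,0,-1,0.004,0,-0.18,0,0,0,-1,0.004,0,-0.22,0,0,0,-1,0.004,0,-0.24,0,0,0,-1,0.004,0,-0.24,0,0,0,1,0.004,0,-0.24,0,0,0,1,0.004,0,-0.24,0,0,0,1,0.004,0,-0.24,0,0,0],
)

```text
time: 13.3
tcp_pos: [0.4287, -0.2499, 0.0471]
tcp_rot: [0.376, 3.118, -0.001]
ft_force: [0.4, -0.6, 0.4]
opening: 0.0855
gripper_force: 0.0
```

>>> arm_command(
  rows=[1,0,0,0.1,0,0,0,1,0,0,0.25,0,0,0,1,0,0,0.38,0,0,0,-1,0.56,0.915,0.38,0,0,0.117,-1,0.56,0.915,0.38,0,0,0.117,-1,0.56,0.915,0.38,0,0,0.117,-1,0.56,0.915,0.38,0,0,0.117,-1,0.56,0.915,0.38,0,0,0.117,-1,0.56,0.915,0.38,0,0,0.117,-1,0.56,0.915,0.38,0,0,0.117,-1,0.56,0.915,0.38,0,0,0.117,-1,0.56,0.915,0.38,0,0,0.117],
)

```text
time: 14.8
tcp_pos: [0.6515, 0.1163, 0.1981]
tcp_rot: [0.201, -3.134, 0.001]
ft_force: [0.0, -0.3, 0.2]
opening: 0.0
gripper_force: 0.0
```

```bash
python3 - <<'E'
from h import *
np.set_printoptions(precision=4,suppress=True)
o=telemetry.observe();print(o['tcp_pos'],o['tcp_rot'],o['opening'])
s=snap('top','t8.png')
im=cv2.imread('pics/t8.png')
cv2.imwrite('pics/c8.png',cv2.resize(im[160:280,190:450],None,fx=3,fy=3,interpolation=cv2.INTER_CUBIC))
E
```

```text
[0.6515 0.1163 0.1981] [ 0.2011 -3.1337  0.0007] 2.284607180258751e-05
```

View pics/c8.png

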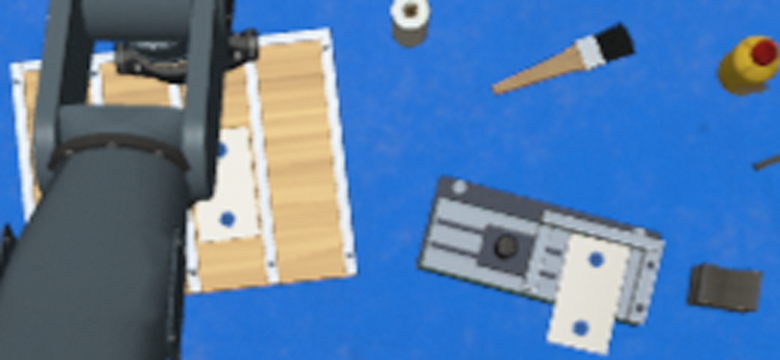

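Blank 1 of 3 lies between fence and jaw, with holes at crop (596,260) and (581,328). Now push lane 3's blank.

>>> arm_command(
  rows=[-1,0,0,-0.15,0,0,0,-1,0,0,-0.3,0,0,0,-1,0,0,-0.356,0,0,0,-1,0,0,-0.356,0,0,0,-1,-0.05,-0.006,-0.356,0,0,0,-1,-0.09,-0.011,-0.356,0,0,0,-1,-0.13,-0.016,-0.356,0,0,0,-1,-0.17,-0.021,-0.356,0,0,0,-1,-0.21,-0.026,-0.356,0,0,0,-1,-0.24,-0.03,-0.356,0,0,0,-1,-0.259,-0.033,-0.356,0,0,0,-1,-0.27,-0.034,-0.356,0,0,0],
)

```text
time: 16.35
tcp_pos: [0.5454, 0.1025, 0.0567]
tcp_rot: [-0.199, 3.132, -0.0]
ft_force: [2.2, 0.4, 1.6]
opening: -0.0001
gripper_force: 1.6
```

>>> arm_command(
  rows=[-1,0,0,0,0,0,0,-1,0.05,0.006,0,0,0,0,-1,0.05,0.006,0.15,0,0,0,-1,0.05,0.006,0.3,0,0,0,-1,0.5,0.06,0.4,0,0,0,-1,0.5,0.06,0.4,0,0,0,-1,0.5,0.06,0.4,0,0,0,-1,0.5,0.06,0.4,0,0,0],
)

```text
time: 17.35
tcp_pos: [0.7479, 0.1272, 0.2156]
tcp_rot: [-0.2, 3.132, -0.0]
ft_force: [0.6, -0.1, -1.0]
opening: -0.0001
gripper_force: 0.0
```

```bash
python3 - <<'E'
from h import *
np.set_printoptions(precision=4,suppress=True)
o=telemetry.observe();print(o['tcp_pos'],o['tcp_rot'],o['time'])
s=snap('top','t9.png');im=s['color'].astype(int)
# blue hole marks: find dark blue blobs surrounded by pale blank within rack/front region
hsv=cv2.cvtColor(s['color'],cv2.COLOR_RGB2HSV)
pale=((hsv[...,1]<30)&(hsv[...,2]>200)).astype(np.uint8)
n,l,st,ce=cv2.connectedComponentsWithStats(pale)
for i in range(1,n):
    x,y,w,h,a=st[i]
    if 200<a<2000 and 180<x<320 and 160<y<300: print('pale',st[i],onz(s,ce[i],.058)[:2])
blue=((hsv[...,0]>100)&(hsv[...,0]<130)&(hsv[...,1]>60)&(hsv[...,2]<215)).astype(np.uint8)
n,l,st,ce=cv2.connectedComponentsWithStats(blue)
for i in range(1,n):
    x,y,w,h,a=st[i]
    if 6<a<60 and 180<x<420 and 160<y<300: print('hole',ce[i],a,onz(s,ce[i],.058)[:2],rot(-.125)@(onz(s,ce[i],.058)[:2]-O))
E
```

```text
[0.7479 0.1272 0.2156] [-0.2004  3.1323 -0.0001] 17.35
pale [260 170  40  77 371] [0.6335 0.0676]
pale [251 215  27  54 796] [0.4872 0.105 ]
hole [248.5714 206.2857] 7 [0.6112 0.154 ] [0.1541 0.0037]
hole [248.3636 213.1818] 11 [0.5903 0.154 ] [0.1333 0.0063]
hole [247.8966 224.7586] 29 [0.5553 0.1543] [0.0986 0.011 ]
hole [264.8421 238.1579] 19 [0.5159 0.1024] [ 0.053  -0.0356]
hole [388.2105 246.    ] 19 [ 0.4991 -0.2664] [-0.0096 -0.3994]
hole [266.6471 261.5294] 17 [0.4461 0.0951] [-0.0171 -0.0341]
hole [383. 269.] 21 [ 0.4303 -0.2514] [-0.076 -0.376]
```

Blank in lane 3 is at (0.481, 0.099), sticking out 37 mm. The placed blank sits at jig (-56, 40) mm, which is well placed. Grip the second one.

>>> arm_command(
  rows=[1,-0.756,-0.082,0,0,0,0,1,-0.756,-0.082,0,0,0,0,1,-0.756,-0.082,0,0,0,0,1,-0.756,-0.082,0,0,0,0,1,-0.756,-0.082,0,0,0,0,1,-0.756,-0.082,0,0,0,0,1,-0.756,-0.082,-0.15,0,0,0,1,-0.756,-0.082,-0.3,0,0,0,1,-0.756,-0.082,-0.4,0,0,0,1,-0.756,-0.082,-0.427,0,0,0,1,-0.756,-0.082,-0.427,0,0,0,1,-0.756,-0.082,-0.427,0,0,0],
)

```text
time: 18.9
tcp_pos: [0.4429, 0.0942, 0.0466]
tcp_rot: [-0.2, 3.132, -0.0]
ft_force: [0.1, -0.2, 0.7]
opening: 0.0854
gripper_force: 0.0
```

>>> arm_command(
  rows=[-1,0,0,0,0,0,0,-1,0,0,0,0,0,0,-1,0,0,0,0,0,0,-1,0,0,0,0,0,0],
)

```text
time: 19.4
tcp_pos: [0.4426, 0.0942, 0.0468]
tcp_rot: [-0.2, 3.132, -0.0]
ft_force: [-1.6, -1.0, 8.9]
opening: 0.0565
gripper_force: 82.7
```

>>> arm_command(
  rows=[-1,0,0,0.05,0,0,0,-1,0,0,0.15,0,0,0,-1,0,0,0.25,0,0,0,-1,-0.01,-0.1,0.25,0,0,-0.015,-1,-0.015,-0.22,0.25,0,0,-0.03,-1,-0.02,-0.35,0.25,0,0,-0.05,-1,-0.025,-0.48,0.25,0,0,-0.07,-1,-0.03,-0.61,0.25,0,0,-0.09,-1,-0.035,-0.73,0.25,0,0,-0.105,-1,-0.042,-0.82,0.25,0,0,-0.117,-1,-0.042,-0.858,0.25,0,0,-0.117,-1,-0.042,-0.858,0.25,0,0,-0.117],
)

```text
time: 20.9
tcp_pos: [0.425, -0.2492, 0.1454]
tcp_rot: [-0.377, -3.119, -0.001]
ft_force: [-0.2, -0.5, -2.7]
opening: 0.0563
gripper_force: 85.3
```

>>> arm_command(
  rows=[-1,0.002,0,-0.1,0,0,0,-1,0.002,0,-0.17,0,0,0,-1,0.002,0,-0.21,0,0,0,-1,0.002,0,-0.226,0,0,0,-1,0.002,0,-0.226,0,0,0,1,0.002,0,-0.226,0,0,0,1,0.002,0,-0.226,0,0,0,1,0.002,0,-0.226,0,0,0,1,0.002,0,-0.1,0,0,0,1,0.002,0,0,0,0,0,1,0.002,0,0.14,0,0,0],
)

```text
time: 22.28
tcp_pos: [0.4252, -0.2485, 0.2021]
tcp_rot: [-0.376, -3.117, -0.002]
ft_force: [1.3, -0.8, 0.5]
opening: 0.0852
gripper_force: 0.0
```

>>> arm_command(
  rows=[-1,0.4,0.8,0,0,0,0.117,-1,0.4,0.8,0,0,0,0.117,-1,0.4,0.8,0,0,0,0.117,-1,0.4,0.8,0,0,0,0.117,-1,0.4,0.8,0,0,0,0.117,-1,0.4,0.8,0,0,0,0.117,-1,0.4,0.8,0,0,0,0.117],
)

```text
time: 23.15
tcp_pos: [0.5869, 0.0739, 0.2014]
tcp_rot: [-0.207, 3.133, 0.001]
ft_force: [0.3, -0.0, -0.7]
opening: -0.0001
gripper_force: 0.0
```

```bash
cat >> h.py <<'E'
C=np.array([.5096,-.311])
def findholes(z=.058,f=None):
    s=snap('top',f)
    hsv=cv2.cvtColor(s['color'],cv2.COLOR_RGB2HSV)
    blue=((hsv[...,0]>100)&(hsv[...,0]<130)&(hsv[...,1]>60)&(hsv[...,2]<215)).astype(np.uint8)
    n,l,st,ce=cv2.connectedComponentsWithStats(blue)
    for i in range(1,n):
        x,y,w,h,a=st[i]
        if 6<a<60 and 180<x<420 and 160<y<300:
            p=onz(s,ce[i],z)[:2]; print('hole',ce[i],a,'world',p,'rack',rot(-.125)@(p-O),'jig',rot(.2425)@(p-C))
    return s
E
python3 - <<'E'
from h import *
np.set_printoptions(precision=4,suppress=True)
o=telemetry.observe();print(o['tcp_pos'],o['tcp_rot'],o['time'])
findholes(.061,'t10.png')
E
```

```text
[0.5869 0.0739 0.2014] [-0.2074  3.1333  0.0005] 23.15
hole [237.0476 217.619 ] 21 world [0.5758 0.1871] rack [0.1231 0.0409] jig [-0.0553  0.4994]
hole [388.7 246.1] 20 world [ 0.4986 -0.2674] rack [-0.0102 -0.4004] jig [-0.0212  0.0396]
hole [208.7778 264.5   ] 18 world [0.4339 0.2667] rack [-0.0078  0.1376] jig [-0.2122  0.5426]
hole [383.3 268.9] 20 world [ 0.4305 -0.2519] rack [-0.0758 -0.3765] jig [-0.091   0.0384]
```

Second blank landed at jig (-56, 39) mm. Now lane 2.

>>> arm_command(
  rows=[-1,0.102,0.294,0,0,0,0,-1,0.102,0.294,0,0,0,0,-1,0.102,0.294,0,0,0,0,-1,0.102,0.294,-0.15,0,0,0,-1,0.102,0.294,-0.28,0,0,0,-1,0.102,0.294,-0.363,0,0,0,-1,0.102,0.294,-0.363,0,0,0],
)

```text
time: 24.08
tcp_pos: [0.6262, 0.1858, 0.0562]
tcp_rot: [0.197, -3.134, 0.001]
ft_force: [0.4, -0.0, -0.2]
opening: -0.0001
gripper_force: 0.0
```

>>> arm_command(
  rows=[-1,-0.05,-0.006,0,0,0,0,-1,-0.09,-0.011,0,0,0,0,-1,-0.13,-0.016,0,0,0,0,-1,-0.165,-0.02,0,0,0,0,-1,-0.2,-0.025,0,0,0,0,-1,-0.222,-0.028,0,0,0,0,-1,-0.233,-0.029,0,0,0,0,-1,-0.233,-0.029,0,0,0,0,-1,-0.18,-0.022,0,0,0,0,-1,-0.18,-0.022,0.1,0,0,0,-1,-0.18,-0.022,0.25,0,0,0,-1,-0.18,-0.022,0.4,0,0,0],
)

```text
time: 25.58
tcp_pos: [0.5533, 0.1798, 0.2165]
tcp_rot: [0.2, -3.131, 0.0]
ft_force: [0.6, -0.1, -0.3]
opening: 0.0003
gripper_force: 0.0
```

>>> arm_command(
  rows=[1,0.3,0.1,0,0,0,0,1,0.3,0.1,0,0,0,0,1,0.3,0.1,0,0,0,0],
)

```text
time: 25.95
tcp_pos: [0.6774, 0.2207, 0.2143]
tcp_rot: [-0.201, 3.135, 0.0]
ft_force: [-1.2, 0.1, -0.7]
opening: 0.0541
gripper_force: 0.0
```

```bash
python3 - <<'E'
from h import *
np.set_printoptions(precision=4,suppress=True)
o=telemetry.observe();print(o['tcp_pos'],o['tcp_rot'],o['time'])
findholes(.058,'t11.png')
E
```

```text
[0.6774 0.2207 0.2143] [-0.2012  3.135   0.0004] 25.95
hole [215.1111 164.    ] 9 world [0.7387 0.2593] rack [0.2937 0.0923] jig [0.0854 0.6087]
hole [215.9167 185.3333] 12 world [0.6733 0.2546] rack [0.2282 0.0958] jig [0.0231 0.5883]
hole [238.8889 241.7222] 18 world [0.5038 0.1797] rack [0.0507 0.0427] jig [-0.1235  0.475 ]
hole [388.7 246.1] 20 world [ 0.4988 -0.2679] rack [-0.01   -0.4008] jig [-0.0208  0.0393]
hole [240.7895 265.    ] 19 world [0.4343 0.1719] rack [-0.0192  0.0435] jig [-0.189   0.4507]
hole [383.3 268.9] 20 world [ 0.4306 -0.2523] rack [-0.0758 -0.3769] jig [-0.0908  0.038 ]
```

>>> arm_command(
  rows=[1,-0.607,-0.123,0,0,0,0,1,-0.607,-0.123,0,0,0,0,1,-0.607,-0.123,0,0,0,0,1,-0.607,-0.123,0,0,0,0,1,-0.607,-0.123,0,0,0,0,1,-0.607,-0.123,-0.15,0,0,0,1,-0.607,-0.123,-0.3,0,0,0,1,-0.607,-0.123,-0.4,0,0,0,1,-0.607,-0.123,-0.424,0,0,0,1,-0.607,-0.123,-0.424,0,0,0,1,-0.607,-0.123,-0.424,0,0,0],
)

```text
time: 27.38
tcp_pos: [0.433, 0.1708, 0.0479]
tcp_rot: [-0.2, 3.132, 0.0]
ft_force: [-0.5, 0.2, 0.1]
opening: 0.0856
gripper_force: 0.0
```

>>> arm_command(
  rows=[-1,0,0,0,0,0,0,-1,0,0,0,0,0,0,-1,0,0,0,0,0,0,-1,0,0,0,0,0,0],
)

```text
time: 27.88
tcp_pos: [0.4326, 0.1708, 0.048]
tcp_rot: [-0.2, 3.132, 0.0]
ft_force: [-1.3, 0.4, 9.6]
opening: 0.0563
gripper_force: 82.6
```

>>> arm_command(
  rows=[-1,0,0,0.05,0,0,0,-1,0,0,0.15,0,0,0,-1,0,0,0.25,0,0,0,-1,0,-0.1,0.25,0,0,-0.015,-1,0,-0.22,0.25,0,0,-0.03,-1,0,-0.35,0.25,0,0,-0.05,-1,0,-0.48,0.25,0,0,-0.07,-1,0,-0.61,0.25,0,0,-0.09,-1,0,-0.73,0.25,0,0,-0.105,-1,-0.01,-0.83,0.25,0,0,-0.117,-1,-0.01,-0.9,0.25,0,0,-0.117,-1,-0.01,-0.9,0.25,0,0,-0.117],
)

```text
time: 29.38
tcp_pos: [0.4282, -0.1915, 0.1469]
tcp_rot: [0.381, 3.117, -0.002]
ft_force: [-0.2, 1.7, -1.4]
opening: 0.0565
gripper_force: 85.2
```

>>> arm_command(
  rows=[-1,0,-0.1,0,0,0,0,-1,0,-0.148,0,0,0,0,-1,0,-0.148,-0.1,0,0,0,-1,0,-0.148,-0.18,0,0,0,-1,0,-0.148,-0.215,0,0,0,-1,0,-0.148,-0.225,0,0,0,-1,0,-0.148,-0.225,0,0,0,1,0,-0.148,-0.225,0,0,0,1,0,-0.148,-0.225,0,0,0,1,0,-0.148,-0.225,0,0,0,1,0,-0.148,-0.1,0,0,0,1,0,-0.148,0,0,0,0],
)

```text
time: 30.88
tcp_pos: [0.428, -0.2488, 0.1475]
tcp_rot: [-0.376, -3.119, -0.0]
ft_force: [0.5, -1.3, 0.1]
opening: 0.0854
gripper_force: 0.0
```

>>> arm_command(
  rows=[1,0.3,0.5,0.1,0,0,0,1,0.3,0.5,0.1,0,0,0,1,0.3,0.5,0.1,0,0,0,1,0.3,0.5,0.1,0,0,0],
)

```text
time: 31.38
tcp_pos: [0.5491, -0.0466, 0.1873]
tcp_rot: [0.374, 3.118, -0.0]
ft_force: [-0.5, -0.1, 0.3]
opening: 0.0854
gripper_force: 0.0
```

```bash
python3 - <<'E'
from h import *
np.set_printoptions(precision=4,suppress=True)
o=telemetry.observe();print(o['tcp_pos'],o['tcp_rot'],o['time'])
findholes(.064,'t12.png')
s=snap('side','s12.png')
a=cv2.resize(cv2.imread('pics/t12.png')[205:295,325:455],None,fx=3,fy=3,interpolation=cv2.INTER_CUBIC)
b=cv2.resize(cv2.imread('pics/s12.png')[235:335,300:400],None,fx=4,fy=4,interpolation=cv2.INTER_CUBIC)
h=np.zeros((400,800,3),np.uint8);h[:270,:390]=a;h[:,400:]=b;cv2.imwrite('pics/c12.png',h)
E
```

```text
[ 0.5491 -0.0466  0.1873] [ 0.3743  3.1178 -0.0002] 31.375
hole [388.4211 245.8947] 19 world [ 0.499  -0.2662] rack [-0.0097 -0.3992] jig [-0.0211  0.0409]
hole [383.3 268.9] 20 world [ 0.4304 -0.2515] rack [-0.0759 -0.3761] jig [-0.0912  0.0388]
```

View pics/c12.png

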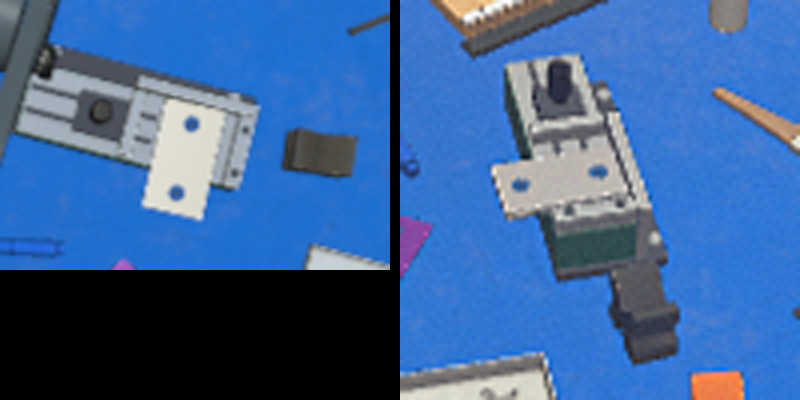

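The stack lies neatly in the jig at x≈-56 mm, y≈39–41 mm: top-view holes at (191,124)/(176,192), and a single clean edge in the side view. Now the jaw knob.

>>> arm_command(
  rows=[0.2,-0.107,-0.312,0,0,0,0,0.2,-0.107,-0.312,0,0,0,0,0.2,-0.107,-0.312,0,0,0,0,0.2,-0.107,-0.312,-0.15,0,0,0,0.2,-0.107,-0.312,-0.261,0,0,0,0.2,-0.107,-0.312,-0.261,0,0,0,-1,-0.107,-0.312,-0.261,0,0,0,-1,-0.107,-0.312,-0.261,0,0,0,-1,-0.107,-0.312,-0.261,0,0,0],
  grip_force=60,
)

```text
time: 32.6
tcp_pos: [0.5064, -0.1736, 0.0842]
tcp_rot: [0.376, 3.115, -0.002]
ft_force: [-0.0, 1.4, 6.6]
opening: 0.02
gripper_force: 59.2
```

>>> arm_command(
  rows=[-1,-0.005,-0.02,0,0,0,0,-1,-0.01,-0.04,0,0,0,0,-1,-0.015,-0.06,0,0,0,0,-1,-0.018,-0.073,0,0,0,0,-1,-0.021,-0.083,0,0,0,0,-1,-0.022,-0.09,0,0,0,0,-1,-0.022,-0.09,0,0,0,0],
)

```text
time: 33.48
tcp_pos: [0.4984, -0.2057, 0.0843]
tcp_rot: [0.38, 3.114, 0.008]
ft_force: [7.3, 15.4, 8.2]
opening: 0.0198
gripper_force: 59.9
```

Travel is 35.4 mm with 15 N of resistance, so the jaw is against the pack. A slightly firmer squeeze, then release.

>>> arm_command(
  rows=[-1,-0.002,-0.01,0,0,0,0,-1,-0.002,-0.01,0,0,0,0],
)

```text
time: 33.72
tcp_pos: [0.4983, -0.2058, 0.0842]
tcp_rot: [0.383, 3.114, 0.018]
ft_force: [13.8, 27.7, 11.3]
opening: 0.0202
gripper_force: 60.9
```

>>> arm_command(
  rows=[-1,0.003,0.014,0,0,0,0,0.2,0.003,0.014,0,0,0,0,0.2,0.003,0.014,0,0,0,0,0.2,0.003,0.014,0,0,0,0,0.2,0.003,0.014,0.15,0,0,0,0.2,0.003,0.014,0.3,0,0,0,0.2,0.25,0.5,0.4,0,0,0,0.2,0.25,0.5,0.4,0,0,0,0.2,0.25,0.5,0.4,0,0,0,0.2,0.25,0.5,0.4,0,0,0],
)

```text
time: 34.98
tcp_pos: [0.5966, -0.0114, 0.2427]
tcp_rot: [0.374, 3.118, 0.0]
ft_force: [0.1, -1.1, 0.3]
opening: 0.051
gripper_force: 0.0
```

```bash
python3 - <<'E'
from h import *
np.set_printoptions(precision=4,suppress=True)
o=telemetry.observe();print(o['tcp_pos'],o['tcp_rot'],o['time'])
s=findholes(.064,'t13.png')
S=snap('side','s13.png')
for n,q in(('top',s),('side',S)):
    for r in optics.spot_point('v_block_mid',n): print('vb',n,round(r['score'],2),onz(q,r['uv'],.028))
    for r in optics.spot_point('jaw_knob',n): 
        p=onz(q,r['uv'],.094)[:2];print('knob',n,round(r['score'],2),p,rot(.2425)@(p-C))
a=cv2.resize(cv2.imread('pics/t13.png')[205:295,325:455],None,fx=6,fy=6,interpolation=cv2.INTER_CUBIC)
cv2.imwrite('pics/c13.png',a)
E
```

```text
[ 0.5966 -0.0114  0.2427] [0.3735 3.1182 0.0002] 34.975
hole [306.4  211.84] 50 world [ 0.5966 -0.0205] rack [ 0.1178 -0.1676] jig [0.0147 0.3029]
hole [392.75 247.25] 20 world [ 0.4952 -0.2791] rack [-0.0151 -0.4115] jig [-0.0217  0.0275]
hole [240.1739 261.913 ] 23 world [0.4432 0.173 ] rack [-0.0102  0.0435] jig [-0.1806  0.4539]
hole [387. 270.] 21 world [ 0.4274 -0.2625] rack [-0.0803 -0.3866] jig [-0.0915  0.0274]
vb top 0.95 [ 0.4774 -0.5268  0.028 ]
vb top 0.9 [ 0.3993 -0.6239  0.028 ]
vb top 0.84 [ 0.4719 -0.3913  0.028 ]
knob top 0.63 [ 0.4948 -0.211 ] [-0.0383  0.0935]
vb side 0.83 [ 0.4537 -0.4086  0.028 ]
vb side 0.76 [ 0.4043 -0.6237  0.028 ]
vb side 0.67 [ 0.4714 -0.5174  0.028 ]
knob side 0.46 [ 0.494  -0.2147] [-0.0383  0.0898]
```

View pics/c13.png

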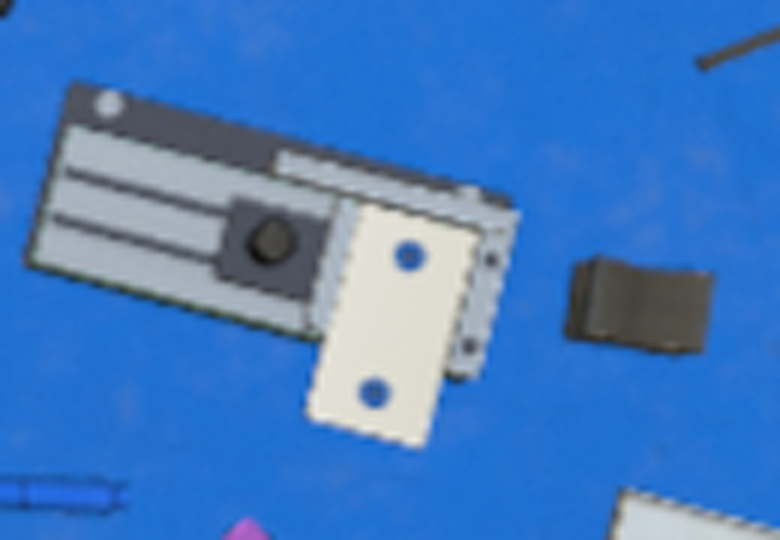

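The jaw touches the pack with no visible gap. Its holes are square to the jig, at (409,256) and (374,392), and the V-block has not moved, centred at (651,305). Check the wrist range before turning.

```bash
python3 - <<'E'
from h import *
o=telemetry.observe();print(np.round(o['joints'],3),np.round(o['tcp_rot'],3))
s=snap('top')
for u,v in((600,258),(715,275),(702,352),(588,340)): print(onz(s,((u+.5)/6+325-.5,(v+.5)/6+205-.5),.056)[:2])
E
```

```text
[-2.120e-01  4.760e-01  1.498e+00 -1.000e-03  1.169e+00 -1.541e+00] [-3.780e-01 -3.117e+00  1.000e-03]
[ 0.49648454 -0.37517325]
[ 0.48905737 -0.43226343]
[ 0.45066125 -0.42572336]
[ 0.45557217 -0.36924776]
```

>>> arm_command(
  rows=[1,-0.309,-0.973,0,0,0,-0.456,1,-0.309,-0.973,0,0,0,-0.456,1,-0.309,-0.973,0,0,0,-0.456,1,-0.309,-0.973,0,0,0,-0.456,1,-0.309,-0.973,0,0,0,-0.456,1,-0.309,-0.973,0,0,0,-0.456,1,-0.309,-0.973,0,0,0,-0.456,1,-0.309,-0.973,0,0,0,-0.456,1,-0.309,-0.973,0,0,0,-0.456,1,-0.309,-0.973,0,0,0,-0.456],
  grip_force=80,
)

```text
time: 36.58
tcp_pos: [0.4713, -0.4026, 0.2419]
tcp_rot: [-2.33, -2.106, 0.0]
ft_force: [0.9, 0.5, -0.7]
opening: 0.0851
gripper_force: 0.0
```

>>> arm_command(
  rows=[1,0.004,0.005,-0.15,0,0,0,1,0.004,0.005,-0.3,0,0,0,1,0.004,0.005,-0.43,0,0,0,1,0.004,0.005,-0.52,0,0,0,1,0.004,0.005,-0.57,0,0,0,1,0.004,0.005,-0.57,0,0,0,-1,0.004,0.005,-0.57,0,0,0,-1,0.004,0.005,-0.57,0,0,0,-1,0.004,0.005,-0.57,0,0,0,-1,0.004,0.005,-0.57,0,0,0],
)

```text
time: 37.83
tcp_pos: [0.4743, -0.4017, 0.016]
tcp_rot: [2.329, 2.104, -0.0]
ft_force: [-0.1, -0.7, 6.4]
opening: 0.0396
gripper_force: 81.8
```

Gripped at 39.6 mm. Lift and carry it over the pack.

>>> arm_command(
  rows=[-1,0,0,0.05,0,0,0,-1,0,0,0.15,0,0,0,-1,0,0,0.3,0,0,0,-1,0,0,0.3,0,0,0,-1,0.004,0.1,0.3,0,0,-0.015,-1,0.006,0.2,0.3,0,0,-0.03,-1,0.008,0.28,0.3,0,0,-0.045,-1,0.008,0.317,0.3,0,0,-0.045,-1,0.008,0.317,0.3,0,0,-0.045,-1,0.008,0.317,0.3,0,0,-0.045],
)

```text
time: 39.08
tcp_pos: [0.4772, -0.2754, 0.1341]
tcp_rot: [2.473, 1.934, -0.0]
ft_force: [1.3, 0.1, -6.4]
opening: 0.0393
gripper_force: 81.1
```

```bash
python3 - <<'E'
from h import *
o=telemetry.observe();print(o['tcp_pos'],o['tcp_rot'],o['ft_force'],o['opening'])
s=snap('side','s14.png')
cv2.imwrite('pics/c14.png',cv2.resize(cv2.imread('pics/s14.png')[215:325,290:400],None,fx=5,fy=5,interpolation=cv2.INTER_CUBIC))
E
```

```text
[ 0.47722786 -0.27538699  0.13405602] [ 2.47321407e+00  1.93441837e+00 -2.80184890e-04] [ 1.26422496  0.11506896 -6.40849337] 0.03929591494725593
```

View pics/c14.png

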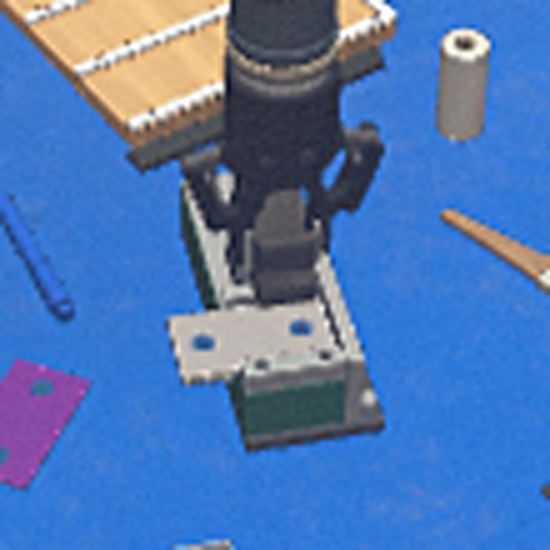

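The block hangs upright over the pack, at crop (285,245). Lower it gently.

>>> arm_command(
  rows=[-1,0,0,-0.05,0,0,0,-1,0,0,-0.09,0,0,0,-1,0,0,-0.115,0,0,0,-1,0,0,-0.127,0,0,0,-1,0,0,-0.133,0,0,0,-1,0,0,-0.136,0,0,0,-1,0,0,-0.136,0,0,0],
)

```text
time: 40.0
tcp_pos: [0.4767, -0.276, 0.0837]
tcp_rot: [2.47, 1.935, -0.003]
ft_force: [-7.6, -2.5, 23.1]
opening: 0.0392
gripper_force: 81.8
```

Contact came about 4 mm higher than expected, so I'll look before releasing.

```bash
python3 - <<'E'
from h import *
s=snap('side','s15.png');t=snap('top','t15.png')
a=cv2.resize(cv2.imread('pics/s15.png')[245:325,310:390],None,fx=6,fy=6,interpolation=cv2.INTER_CUBIC)
b=cv2.resize(cv2.imread('pics/t15.png')[205:285,335:415],None,fx=4,fy=4,interpolation=cv2.INTER_CUBIC)
h=np.zeros((480,800,3),np.uint8);h[:,:480]=a;h[:320,480:]=b;cv2.imwrite('pics/c15.png',h)
E
```

```text
(no output)
```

View pics/c15.png

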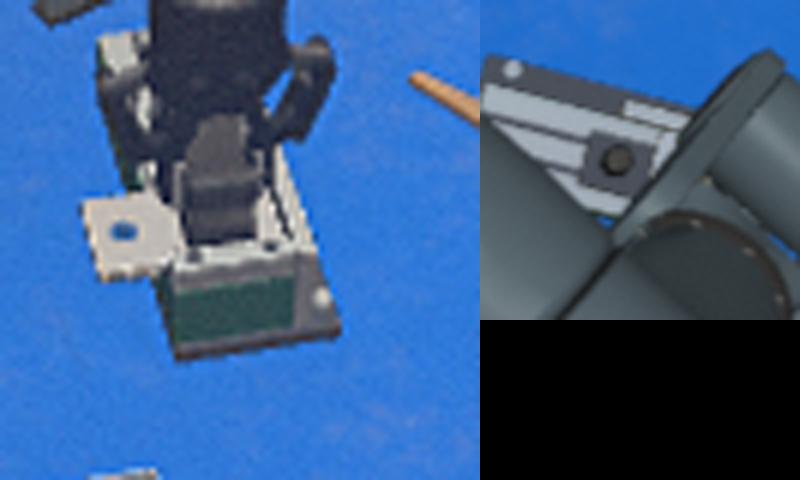

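The picture explains it. The block's 60 mm length lies across the slot between fence and jaw, both of which rise above the pack. It has to be turned so its 40 mm is across the slot. I'll set it down on the bench first to square it in the grip.

>>> arm_command(
  rows=[-1,0,0,0.05,0,0,0,-1,0,0,0.15,0,0,0,-1,0,0,0.2,0,0,0,-1,-0.008,-0.1,0.2,0,0,0,-1,-0.008,-0.22,0.2,0,0,0,-1,-0.008,-0.317,0.2,0,0,0,-1,-0.008,-0.317,0.2,0,0,0,-1,-0.008,-0.317,0.08,0,0,0,-1,-0.008,-0.317,-0.04,0,0,0,-1,-0.008,-0.317,-0.12,0,0,0,-1,-0.008,-0.317,-0.15,0,0,0,-1,-0.008,-0.317,-0.16,0,0,0],
)

```text
time: 41.6
tcp_pos: [0.472, -0.3981, 0.0179]
tcp_rot: [-2.469, -1.932, 0.001]
ft_force: [-7.6, 9.7, 27.0]
opening: 0.0393
gripper_force: 85.3
```

>>> arm_command(
  rows=[-1,0,0,-0.003,0,0,0,-1,0,0,-0.003,0,0,0],
)

```text
time: 41.85
tcp_pos: [0.472, -0.3981, 0.018]
tcp_rot: [-2.47, -1.933, 0.001]
ft_force: [-6.0, 7.2, 13.6]
opening: 0.0391
gripper_force: 84.5
```

>>> arm_command(
  rows=[0.3,0,0,0,0,0,0,0.3,0,0,0,0,0,0,0.3,0,0,0,0,0,0,-1,0,0,0,0,0,0,-1,0,0,0,0,0,0,-1,0,0,0,0,0,0,-1,0,0,0,0,0,0],
)

```text
time: 42.72
tcp_pos: [0.4734, -0.4009, 0.0148]
tcp_rot: [2.474, 1.936, -0.001]
ft_force: [-1.8, 0.3, 5.2]
opening: 0.0393
gripper_force: 82.0
```

>>> arm_command(
  rows=[-1,0,0,0.05,0,0,0,-1,0,0,0.15,0,0,0,-1,0,0,0.3,0,0,0,-1,0,0,0.33,0,0,0.05,-1,0,0,0.33,0,0,0.1,-1,0,0,0.33,0,0,0.15,-1,0,0,0.33,0,0,0.2,-1,0,0,0.33,0,0,0.25,-1,0,0,0.33,0,0,0.3,-1,0,0,0.33,0,0,0.35,-1,0,0,0.33,0,0,0.4,-1,0,0,0.33,0,0,0.45],
  grip_force=100,
)

```text
time: 44.22
tcp_pos: [0.4732, -0.3996, 0.146]
tcp_rot: [-0.617, -3.079, -0.003]
ft_force: [0.3, 0.6, -6.0]
opening: 0.039
gripper_force: 101.4
```

```bash
python3 - <<'E'
from h import *
np.set_printoptions(precision=4,suppress=True)
o=telemetry.observe();print(o['tcp_pos'],o['tcp_rot'],o['ft_force'],o['opening'],o['joints'])
s=findholes(.064)
q=snap('side')
for n,p in(('top',s),('side',q)):
    for r in optics.spot_point('jaw_knob',n): 
        w=onz(p,r['uv'],.094)[:2];print('knob',n,round(r['score'],2),w)
    for r in optics.spot_point('v_block_mid',n): print('vb',n,round(r['score'],2),r['uv'],onz(p,r['uv'],o['tcp_pos'][2]+.012))
E
```

```text
[ 0.4732 -0.3996  0.146 ] [-0.6166 -3.0794 -0.0027] [ 0.3312  0.6029 -5.9778] 0.03895733089734779 [-0.8818  0.6235  1.5226  0.0008  0.9974 -2.0578]
hole [392.75 247.25] 20 world [ 0.4952 -0.2791] rack [-0.0151 -0.4115] jig [-0.0217  0.0275]
knob top 0.64 [ 0.497  -0.2005]
vb top 0.77 [505.1, 279.9] [ 0.4036 -0.575   0.158 ]
vb top 0.71 [252.8, 258.5] [0.4498 0.123  0.158 ]
knob side 0.81 [ 0.496  -0.2082]
vb side 0.86 [377.6, 337.8] [ 0.4141 -0.6037  0.158 ]
vb side 0.79 [374.1, 371.1] [ 0.3489 -0.7001  0.158 ]
vb side 0.77 [359.1, 290.4] [ 0.4546 -0.4124  0.158 ]
```

The knob reading has shifted, so the block may have pushed the jaw back. I'll check by template matching against the earlier frames.

```bash
cat > m.py <<'E'
from h import *
def match(new,old,box,up=8,pad=8):
    x0,x1,y0,y1=box
    T=cv2.resize(cv2.cvtColor(old[y0:y1,x0:x1],cv2.COLOR_BGR2GRAY),None,fx=up,fy=up,interpolation=cv2.INTER_CUBIC)
    I=cv2.resize(cv2.cvtColor(new[y0-pad:y1+pad,x0-pad:x1+pad],cv2.COLOR_BGR2GRAY),None,fx=up,fy=up,interpolation=cv2.INTER_CUBIC)
    r=cv2.matchTemplate(I,T,cv2.TM_CCOEFF_NORMED);_,v,_,l=cv2.minMaxLoc(r)
    return (l[0]/up-pad,l[1]/up-pad),round(float(v),3)
E
python3 - <<'E'
from m import *
snap('top','t16.png');snap('side','s16.png')
o=cv2.imread('pics/t13.png');n=cv2.imread('pics/t16.png');m=cv2.imread('pics/t12.png')
print('knob t13->now',match(n,o,(362,380,238,254)),'t12->t13 ref',match(o,m,(350,366,234,250),pad=16))
print('stop/corner ref',match(n,o,(370,412,228,246)))
print('blank hole',match(n,o,(388,400,243,254)),'hole2',match(n,o,(382,393,265,275)))
so=cv2.imread('pics/s13.png');sn=cv2.imread('pics/s16.png')
r=optics.spot_point('jaw_knob','side')[0]['uv'];print(r)
x,y=map(int,r)
print('side knob',match(sn,so,(x-8,x+8,y-12,y+8)))
print('side hole', [match(sn,so,b) for b in ((x-30,x-5,y+10,y+35),)])
E
```

```text
knob t13->now ((-0.75, -0.375), 0.836) t12->t13 ref ((11.5, 3.0), 0.987)
stop/corner ref ((-0.125, 0.0), 0.988)
blank hole ((0.0, 0.0), 0.999) hole2 ((-0.25, -4.0), 0.34)
[342.8, 262.0]
side knob ((-0.125, -0.375), 0.982)
side hole [((0.0, 0.0), 0.992)]
```

The jaw backed off by about 1.5–2.5 mm, and the pack itself has not moved. I'll place the block turned lengthwise, then nudge the jaw shut again by pushing its knob from outside.

>>> arm_command(
  rows=[-1,0.002,0.08,0,0,0,0.02,-1,0.005,0.18,0,0,0,0.04,-1,0.0105,0.28,0,0,0,0.049,-1,0.0105,0.312,0,0,0,0.049,-1,0.0105,0.312,0,0,0,0.049,-1,0.0105,0.312,-0.06,0,0,0.049,-1,0.0105,0.312,-0.11,0,0,0.049,-1,0.0105,0.312,-0.14,0,0,0.049,-1,0.0105,0.312,-0.155,0,0,0.049,-1,0.0105,0.312,-0.162,0,0,0.049,-1,0.0105,0.312,-0.167,0,0,0.049,-1,0.0105,0.312,-0.167,0,0,0.049],
)

```text
time: 46.18
tcp_pos: [0.4779, -0.276, 0.08]
tcp_rot: [0.386, 3.117, -0.001]
ft_force: [-0.2, -0.1, -5.6]
opening: 0.039
gripper_force: 102.3
```

>>> arm_command(
  rows=[-1,0,0,-0.003,0,0,0,-1,0,0,-0.006,0,0,0,-1,0,0,-0.006,0,0,0],
)

```text
time: 46.55
tcp_pos: [0.4781, -0.2761, 0.0789]
tcp_rot: [0.385, 3.117, -0.001]
ft_force: [-1.9, 1.8, 5.5]
opening: 0.039
gripper_force: 103.6
```

Contact came at the expected height (0.0789). Release to 60 mm and go straight up.

>>> arm_command(
  rows=[0.3,0,0,0.003,0,0,0,0.3,0,0,0.003,0,0,0,0.3,0,0,0.003,0,0,0,0.3,0,0,0.1,0,0,0,0.3,0,0,0.22,0,0,0,0.3,0,0,0.3,0,0,0,-1,0.1,0.5,0.3,0,0,0,-1,0.1,0.5,0.3,0,0,0,-1,0.1,0.5,0.3,0,0,0,-1,0.1,0.5,0.3,0,0,0,-1,0.1,0.5,0.3,0,0,0],
)

```text
time: 47.92
tcp_pos: [0.5179, -0.0752, 0.1973]
tcp_rot: [0.382, 3.118, -0.001]
ft_force: [0.4, -0.5, 0.4]
opening: -0.0003
gripper_force: 0.0
```

```bash
python3 - <<'E'
from m import *
np.set_printoptions(precision=4,suppress=True)
o=telemetry.observe();print(o['tcp_pos'],o['tcp_rot'],o['time'])
s=findholes(.064,'t17.png');q=snap('side','s17.png')
n=cv2.imread('pics/t17.png');sn=cv2.imread('pics/s17.png');ol=cv2.imread('pics/t13.png');so=cv2.imread('pics/s13.png')
print('knob',match(n,ol,(362,380,238,254)),'side',match(sn,so,(334,350,250,270)),'hole2',match(n,ol,(382,393,265,275)),'stop',match(n,ol,(370,412,228,246)))
for k,p in(('top',s),('side',q)):
    for r in optics.spot_point('v_block_mid',k):
        w=onz(p,r['uv'],.092)[:2]; print('vb',k,round(r['score'],2),w,'jig',rot(.2425)@(w-C))
for r in optics.trace('v_block_mid','top'):
    if 340<r['uv'][0]<440:
        rc=cv2.minAreaRect(np.argwhere(r['pixels'])[:,::-1].astype(np.float32));w=onz(s,rc[0],.11)[:2];print('mask',rc,r['pixels'].sum(),rot(.2425)@(w-C))
E
```

```text
[ 0.5179 -0.0752  0.1973] [ 0.3819  3.1182 -0.0008] 47.925
hole [387. 270.] 21 world [ 0.4274 -0.2625] rack [-0.0803 -0.3866] jig [-0.0915  0.0274]
knob ((-1.0, -0.25), 0.986) side ((-0.125, -0.5), 0.967) hole2 ((-0.125, 0.375), 0.923) stop ((-0.375, -0.25), 0.924)
vb top 0.84 [ 0.4741 -0.5166] jig [ 0.0149 -0.2081]
vb top 0.72 [ 0.4792 -0.273 ] jig [-0.0386  0.0295]
vb top 0.57 [ 0.4061 -0.5989] jig [-0.0314 -0.3043]
vb side 0.87 [ 0.4541 -0.5603] jig [ 0.006  -0.2554]
vb side 0.87 [ 0.3809 -0.6528] jig [-0.0429 -0.3627]
vb side 0.6 [ 0.4635 -0.2874] jig [-0.0504  0.0119]
mask ((395.67132568359375, 254.42413330078125), (15.290447235107422, 21.961280822753906), 12.994616508483887) 304 [-0.0445  0.0203]
```

The block stands at jig (-39, 30) mm. The jaw is about 3 mm off the pack, so now push the knob from outside.

>>> arm_command(
  rows=[-1,-0.023,-0.15,0,0,0,0,-1,-0.023,-0.222,0,0,0,0,-1,-0.023,-0.222,-0.15,0,0,0,-1,-0.023,-0.222,-0.268,0,0,0,-1,-0.023,-0.222,-0.268,0,0,0,-1,-0.028,-0.243,-0.268,0,0,0,-1,-0.031,-0.256,-0.268,0,0,0,-1,-0.033,-0.263,-0.268,0,0,0,-1,-0.033,-0.263,-0.268,0,0,0],
)

```text
time: 49.3
tcp_pos: [0.5055, -0.1816, 0.0914]
tcp_rot: [0.385, 3.115, -0.002]
ft_force: [0.9, 0.7, 0.8]
opening: -0.0002
gripper_force: 0.6
```

>>> arm_command(
  rows=[-1,-0.001,-0.005,0,0,0,0,-1,-0.002,-0.01,0,0,0,0,-1,-0.003,-0.014,0,0,0,0,-1,-0.003,-0.014,0,0,0,0],
)

```text
time: 49.8
tcp_pos: [0.5047, -0.1825, 0.091]
tcp_rot: [0.39, 3.115, 0.01]
ft_force: [7.8, 16.2, 7.8]
opening: 0.0002
gripper_force: 8.9
```

>>> arm_command(
  rows=[-1,-0.001,-0.005,0,0,0,0,-1,-0.002,-0.009,0,0,0,0,-1,-0.002,-0.009,0,0,0,0],
)

```text
time: 50.18
tcp_pos: [0.5046, -0.1828, 0.0911]
tcp_rot: [0.393, 3.114, 0.018]
ft_force: [13.5, 26.9, 10.8]
opening: -0.0001
gripper_force: 14.6
```

>>> arm_command(
  rows=[-1,0.008,0.04,0,0,0,0,-1,0.02,0.09,0,0,0,0,-1,0.02,0.09,0.15,0,0,0,-1,0.02,0.09,0.3,0,0,0,-1,0.05,0.4,0.3,0,0,0,-1,0.05,0.4,0.3,0,0,0,-1,0.05,0.4,0.3,0,0,0],
)

```text
time: 51.05
tcp_pos: [0.5212, -0.0267, 0.21]
tcp_rot: [-0.376, -3.117, 0.001]
ft_force: [0.0, 0.5, 0.4]
opening: 0.0
gripper_force: 0.0
```

```bash
python3 - <<'E'
from m import *
np.set_printoptions(precision=4,suppress=True)
o=telemetry.observe();print(o['tcp_pos'],o['time'],o['ft_force'])
s=findholes(.064,'t18.png');q=snap('side','s18.png')
n=cv2.imread('pics/t18.png');sn=cv2.imread('pics/s18.png');ol=cv2.imread('pics/t13.png');so=cv2.imread('pics/s13.png')
print('knob',match(n,ol,(362,380,238,254)),'side',match(sn,so,(334,350,250,270)),'hole2',match(n,ol,(382,393,265,275)))
p17=cv2.imread('pics/t17.png');print('block t17->t18',match(n,p17,(384,408,240,268)),'knob t17->18',match(n,p17,(361,379,238,254)))
for r in optics.spot_point('v_block_mid','top'):
    w=onz(s,r['uv'],.092)[:2]; print('vb',round(r['score'],2),w,'jig',rot(.2425)@(w-C))
E
```

```text
[ 0.5212 -0.0267  0.21  ] 51.05 [0.0162 0.4836 0.3664]
hole [387. 270.] 21 world [ 0.4274 -0.2625] rack [-0.0803 -0.3866] jig [-0.0915  0.0274]
knob ((0.0, 0.0), 0.995) side ((0.0, -0.125), 0.974) hole2 ((-0.125, 0.375), 0.923)
block t17->t18 ((0.0, 0.0), 0.998) knob t17->18 ((1.0, 0.25), 0.984)
vb 0.91 [ 0.4707 -0.5096] jig [ 0.01   -0.2021]
vb 0.55 [ 0.4714 -0.2766] jig [-0.0454  0.0242]
```

The knob is back exactly on its tight position, and the pack and block have not moved. Handing in.

```bash
python3 -c "
from cell import ticket
print(ticket.close_job())"
```

```text
the job is handed in; nothing more can be done
None
```

The job is handed in, with no verdict returned: all three blanks are stacked in the jig against the fence, the jaw is tight against them (re-closed after the V-block's first try nudged it about 3 mm open), and the V-block was set down on the pack over the deck.

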